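# Mesh a hinge knuckle and hold it ready for the pin

## Task

Pick up the wooden rail whose hinge leaf has a single knuckle, carry it to the jamb block and bring that knuckle midway between the block's two knuckles, with the rail level and pointing straight at the block, so that the three holes line up for the hinge pin. Finish while still holding the rail there, steady in the gripper and not leaning on the block; a classmate will then slip the pin in. Leave the rail with two knuckles where it lies.

Things in the scene. Friction and masses are not known exactly. Their poses are not given: they have to be found in the camera images.
- rail_grip (a point): Balance point of the loose rail to pick up: a light wooden bar 150 x 36 x 30 mm (x, y, z), about 0.18 kg, flat on the table. The point is half-way up the wood, mid-width; the wood runs from x = -90 to +60 mm about it. A 3 mm steel leaf, 34 mm wide, lies on top from x = 0 to the knuckle end. x points to the knuckle, y along its hole, z up. Grasp here across the 36 mm width.
- rail_knuckle (a point): Centre of the single steel knuckle at that rail's end: a barrel 22 mm in diameter, 20 mm long, with a 12 mm hole along y. It lies 77 mm along +x and 16.5 mm above rail_grip, 17 mm beyond the end of the wood, joined by a 20 mm wide tongue. Axes as rail_grip.
- jamb_knuckles (a point): Point midway between the fixed jamb block's two knuckles, on their hole axis, 91.5 mm above the table: the rail's knuckle centre belongs here. Barrels as the rail's, 26 mm gap between, open above, below and on the rail's side. x points level into the block (as the rail's x when in place), y along the holes, z up. Block: light wood 90 x 110 x 90 mm (x, y, z), near face at x = +17 mm.
- fork_rail_grip (a point): The same point of the other, equal wooden rail, whose leaf ends in two knuckles (66 mm over both) with a gap between; it does not fit the block and is to be left alone. Axes as rail_grip.
There are look-alikes about, which are no part of the job. Leave any red look-alike of the part that bears rail_grip alone.

How it is judged:
By the outcome, as a careful person would: the job done as asked, in the order asked, and still so for the second after the job is handed in, while the arm keeps its last pose, push and grip.
It also fails if it takes over 42 s, if anything falls off the work surface, if the arm or the gripper's body presses on something with over 40 N, if the wrist force passes 120 N, or if a joint passes its speed limit or range.

## Robot

A 7-joint arm with a two-finger parallel gripper is mounted at the origin on the work surface. World frame = base frame: x ahead of the robot, y to its left, z up, the work surface at z = 0. Lengths are in m, angles in rad, forces in N, time in s.
With the tool pointing down it reaches from about 0.35 to 0.9 m from the base axis. Payload 19.9 kg.
Tool frame: the origin (TCP) lies midway between the tips of the shut fingers; the grasp point (between the pads) lies 19 mm behind it; z points along the fingers, y is the line along which they close (so a half turn about z gives the same grasp; the last joint's range is limited). The gripper opens to 85 mm and grips with 20 to 120 N. Pads are 22 mm wide; open, the fingers measure 114 mm over their backs; the gripper's body (76 mm by 85 mm) begins 54 mm behind the grasp point. The pads swing forward as they close: fully open they stand 13 mm farther back than shut.
Start: joints at [-0.042, 0.417, -0.01, 1.614, 0.005, 1.111, -0.053], TCP at [0.625, 0, 0.211] pointing down, gripper open.
Joint ranges: [-2.81, 2.81], [-0.39, 2.02], [-1.27, 1.25], [0.06, 2.57], [-1.19, 4.33], [0.19, 2], [-2.82, 2.82]. Speed limits (rad/s): [1.89, 1.89, 2.39, 2.39, 3.01, 3.01, 3.01].

## Interface

Orientations are given as a unit quaternion [w, x, y, z].
In Python, from cell import env gives the robot as it stands.
- The arm moves only by the shell command python3 -m handwheel 'ROWS' [OPENING] [FORCE]. ROWS is JSON, a list of rows, each a list of 2 entries, a list of its own where there are three numbers: the shift along the world's x, y, z in cm, then the turn about the world's z in degrees. In form: [[[tx, ty, tz], yaw], ...]. A call has 1 to 8 rows; each row is the pose to reach, as a shift and turn from the pose commanded when the call began; what a row does not reach only later rows make up. A row lasts 1/12 s, in which the tool goes at most 41.7 mm and 7.16 degrees, less where a joint would pass 70% of its speed; a pose out of reach is approached as far as the arm can. A call with a gripper value outside its range is refused whole. OPENING is the finger opening in cm, from 0 to 8.54, set as the call begins (- or left out, the last holds). The fingers move at their own pace and stop on an object; FORCE is the grip in N (left out, the last holds). Time passes only in rows, so rows that repeat a pose let the fingers close. It gives the time, the measured TCP pose, the force, the opening and the grip force at its end, in the units of the state.
- env.state(): the state, without advancing time (a new reading comes with each control period).
- env.snapshot(name): name is "scene" or "side" or "wrist"; returns a dict with "image" (480x640x3 uint8, red, green, blue), "range_z" (480x640 float32, m along the optical axis (not along the pixel's ray), 0 where there is no reading), "fx", "fy", "cx", "cy" (pixels), "k1" (the pictures are not rectified: a ray, as slopes to the right and down, at radius r is drawn at 1 + k1 r^2 times it, then the intrinsics apply), "view" (4x4, takes a point from world to camera coordinates); the wrist camera has in their place "tool_from_camera" (4x4, takes a point from camera to tool coordinates, whose origin is the TCP and whose axes are the flange's). Camera axes: x right, y up, looking along -z (the intrinsics and any distortion apply to the point x, -y, -z); pixel columns grow to the right and rows downward; lengths in m; the calibration is good to about 2 mm. A picture is of the moment at which its call begins: read the wrist's pose just before it.
- env.hand_in(): hands the job in; it is judged then, once.
The state is a dict: "time": time; "joint_pos": joint angles; "joint_velocities": joint speeds; "joint_torque": joint torques, N m; "tcp_pos": TCP position; "tcp_rot": TCP orientation; "wrist_force": force on the tool from outside, world axes, zero at the start; "wrist_torque": the same for the moment, N m; "opening": finger opening in m; "finger_force": force on a finger pad.
Only numpy, scipy, OpenCV 4.12 (cv2) and the standard library are available. Lean on these libraries where they do the work, as an engineer would, in place of code of your own. Each camera call takes 0.05 s, during which the arm holds its last target. There are 200 camera calls.

## Working session

There is one attempt and no reset: what is moved stays moved. The work goes in short steps, Python scripts to look and compute and a shell command to move; the robot and the scene stay as the last step left them, time stands still between calls to the robot, and variables do not carry over. Pictures are saved under pics/ and viewed, at most 10 in all, crops included, and the job is handed in when it is done.

```bash
mkdir -p pics; ls; cat > h.py <<'E'
import numpy as np, cv2, json
from cell import env
def snap(n):
    st=env.state(); s=env.snapshot(n); s['st']=st
    if 'view' in s: T=np.linalg.inv(np.array(s['view']))
    else:
        w,x,y,z=st['tcp_rot']; from scipy.spatial.transform import Rotation as R
        M=np.eye(4); M[:3,:3]=R.from_quat([x,y,z,w]).as_matrix(); M[:3,3]=st['tcp_pos']
        T=M@np.array(s['tool_from_camera'])
    s['T']=T; return s
def ray(s,u,v):
    u=np.atleast_1d(u).astype(float);v=np.atleast_1d(v).astype(float)
    K=np.array([[s['fx'],0,s['cx']],[0,s['fy'],s['cy']],[0,0,1]])
    p=cv2.undistortPoints(np.stack([u,v],-1)[:,None],K,np.array([s['k1'],0,0,0.]))[:,0]
    return np.stack([p[:,0],-p[:,1],-np.ones(len(p))],-1)
def onplane(s,u,v,z):
    d=ray(s,u,v)@s['T'][:3,:3].T; o=s['T'][:3,3]
    return o+d*((z-o[2])/d[:,2])[:,None]
def bydepth(s,u,v):
    u=np.atleast_1d(u);v=np.atleast_1d(v)
    return (ray(s,u,v)*s['range_z'][v,u][:,None])@s['T'][:3,:3].T+s['T'][:3,3]
def cloud(s):
    v,u=np.nonzero(s['range_z']>0); return u,v,bydepth(s,u,v)
def save(s,n): cv2.imwrite('pics/'+n,s['image'][:,:,::-1])
E
python3 - <<'E'
from h import *
import pickle
for n in ['scene','side','wrist']:
    s=snap(n); pickle.dump(s,open(n+'.pkl','wb')); save(s,n+'.png'); print(n,s['fx'],s['k1'],s['T'].round(3).tolist())
print(s['st'])
E
```

```text
pics
scene 435.33174814386246 -0.108373550956703 [[0.128, -0.671, 0.73, 1.023], [0.992, 0.095, -0.087, -0.089], [-0.011, 0.735, 0.678, 0.581], [0.0, 0.0, 0.0, 1.0]]
side 616.5413690759876 -0.17936996952790238 [[-0.982, 0.148, -0.116, 0.364], [-0.188, -0.773, 0.606, 0.545], [0.0, 0.617, 0.787, 0.836], [0.0, 0.0, 0.0, 1.0]]
wrist 394.54019128614425 0.025879641854703282 [[1.0, -0.001, 0.0, 0.625], [0.001, 0.953, 0.303, 0.078], [-0.001, -0.303, 0.953, 0.373], [0.0, 0.0, 0.0, 1.0]]
{'time': 0.1, 'joint_pos': array([-0.04147218,  0.41793191, -0.01031823,  1.61409383,  0.00468967,
        1.11070074, -0.05298641]), 'joint_velocities': array([-0.00040536, -0.00060381, -0.00039687, -0.00260333,  0.00147023,
        0.00264368, -0.00062581]), 'joint_torque': array([ 7.36347683e-04, -8.65828443e+01,  6.80071078e-01, -4.35639203e+01,
        1.91787863e-02,  5.01704752e-03, -1.23103691e-04]), 'tcp_pos': array([ 6.24672273e-01, -1.55999158e-05,  2.10520236e-01]), 'tcp_rot': array([-3.66605138e-04,  7.07105610e-01,  7.07107734e-01, -4.16541711e-04]), 'wrist_force': array([0.80753754, 0.65859826, 0.16116322]), 'wrist_torque': array([-0.04877291,  0.00012506,  0.01431783]), 'finger_force': 0.0, 'opening': 0.08506421972273107}
```

View pics/scene.png

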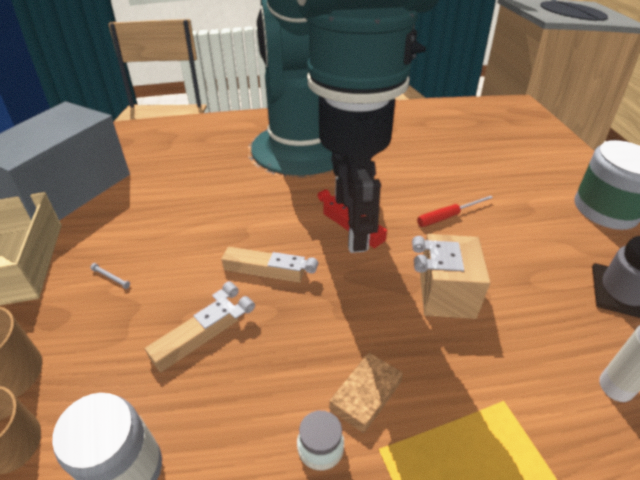

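View pics/side.png

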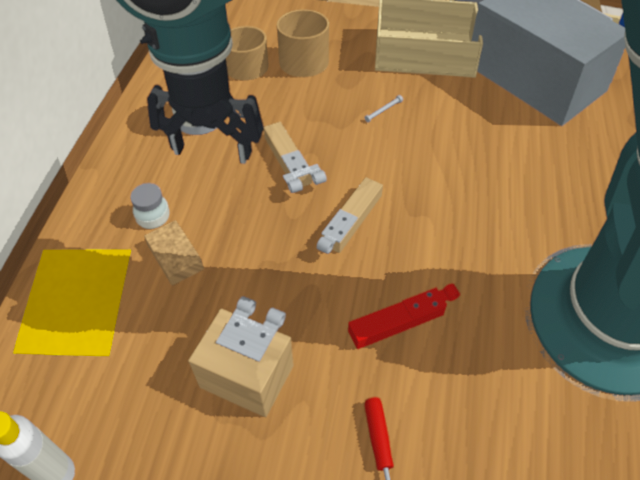

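Scene view: the one-knuckle rail is at (265,265), knuckle at (313,266). The two-knuckle rail is at (200,330), the red look-alike at (350,220), and the jamb block at (455,275), with its knuckles at (420,243) and (420,264). The side view shows the same rail at (350,215), with one knuckle at (328,243). It is wooden, not red, and has a single knuckle, so it fits the description.

```bash
python3 - <<'E'
from h import *
import pickle
for n in ['side','scene']:
    s=pickle.load(open(n+'.pkl','rb')); u,v,P=cloud(s)
    box=dict(side=[(315,385,175,255),(185,297,293,415)],scene=[(218,322,240,292),(408,492,230,322)])[n]
    for k,(a,b,c,d) in enumerate(box):
        m=(u>=a)&(u<b)&(v>=c)&(v<d); p=P[m]; print(n,k,'table z',np.median(p[p[:,2]<.012][:,2]) if (p[:,2]<.012).any() else None)
        lo,hi=[(.025,.05),(.084,.12)][k]
        q=p[(p[:,2]>lo)&(p[:,2]<hi)]
        print(' zhist',np.histogram(q[:,2],8))
        r=cv2.minAreaRect((q[:,:2]*1000).astype(np.float32)); print(' rect',r, 'box',cv2.boxPoints(r).round(0).tolist())
        c=q[:,:2].mean(0); w,V=np.linalg.eigh(np.cov((q[:,:2]-c).T)); print(' mean',c,'ang',np.degrees(np.arctan2(V[1,1],V[0,1])))
s=pickle.load(open('side.pkl','rb'));im=s['image'][:,:,::-1]
A=cv2.resize(im[160:270,255:395],(560,440),interpolation=2); B=cv2.resize(im[285:425,180:310],None,fx=440/140,fy=440/140)[:, :240+160][:,:240]
B=cv2.resize(im[285:395,200:300],(240,264)); C=np.zeros((440,800,3),np.uint8);C[:,:560]=A;C[:264,560:]=B
cv2.imwrite('pics/crop1.png',C)
E
```

```text
side 0 table z 0.00045636624158273964
 zhist (array([ 81, 440, 655, 406,  75,  68,  69,  12]), array([0.02501195, 0.0276614 , 0.03031085, 0.0329603 , 0.03560975,
       0.0382592 , 0.04090865, 0.0435581 , 0.04620755]))
 rect ((445.04638671875, -109.17693328857422), (117.3763656616211, 162.55758666992188), 12.726421356201172) box [[370.0, -43.0], [406.0, -201.0], [520.0, -176.0], [484.0, -17.0]]
 mean [ 0.45053011 -0.10778032] ang 73.94768170944565
side 1 table z 0.00014906402989844914
 zhist (array([ 137, 1109, 2388, 1469,  261,  118,  170,   32]), array([0.08402598, 0.08672088, 0.08941579, 0.09211069, 0.0948056 ,
       0.0975005 , 0.10019541, 0.10289031, 0.10558522]))
 rect ((544.0266723632812, 186.45001220703125), (118.82148742675781, 111.48646545410156), 76.61096954345703) box [[476.0, 142.0], [584.0, 116.0], [612.0, 231.0], [504.0, 257.0]]
 mean [0.54408728 0.19560645] ang 179.74970354060707
scene 0 table z 0.0012213923281492733
 zhist (array([ 98, 209, 591, 434, 102,  58,  91,  53]), array([0.02501489, 0.02755899, 0.0301031 , 0.0326472 , 0.0351913 ,
       0.03773541, 0.04027951, 0.04282361, 0.04536772]))
 rect ((483.5556335449219, -118.7774658203125), (178.32032775878906, 116.27043914794922), 70.15682983398438) box [[399.0, -183.0], [508.0, -222.0], [569.0, -55.0], [459.0, -15.0]]
 mean [ 0.45627505 -0.11210208] ang 77.64419406375231
scene 1 table z 0.0014770621140784979
 zhist (array([ 102,  198, 1426,  996,  196,   65,  116,   48]), array([0.08400737, 0.0867583 , 0.08950922, 0.09226014, 0.09501107,
       0.09776199, 0.10051291, 0.10326384, 0.10601476]))
 rect ((544.4820556640625, 185.76980590820312), (118.23563385009766, 112.34136199951172), 77.33806610107422) box [[477.0, 140.0], [586.0, 116.0], [612.0, 231.0], [503.0, 256.0]]
 mean [0.55185038 0.18839758] ang 68.62495028423587
```

View pics/crop1.png

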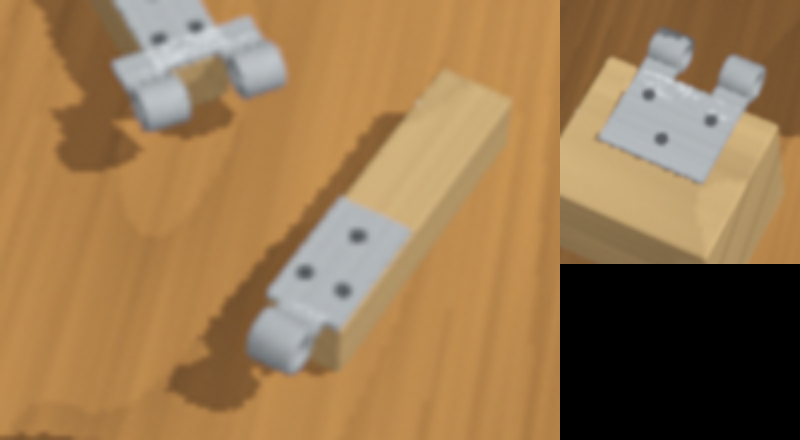

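Crop: the rail has one barrel at its lower-left end, crop (283,338), so it is the right one. The fork rail is at top left and the jamb's two knuckles are at top right. Next I'll refine both poses.

```bash
cat >> h.py <<'E'
def comp(s,box,lo,hi):
    a,b,c,d=box; H=np.zeros(s['range_z'].shape); u,v,P=cloud(s); H[v,u]=P[:,2]
    M=np.zeros_like(H,np.uint8); M[c:d,a:b]=((H>lo)&(H<hi))[c:d,a:b]
    n,L,S,_=cv2.connectedComponentsWithStats(M,connectivity=4); k=1+np.argmax(S[1:,4])
    return P[L[v,u]==k]
def rect(q):
    r=cv2.minAreaRect((q[:,:2]*1000).astype(np.float32)); B=cv2.boxPoints(r); e=[B[1]-B[0],B[2]-B[1]]
    e=max(e,key=np.linalg.norm); return np.array(r[0]),sorted(r[1]),np.degrees(np.arctan2(e[1],e[0]))%180
E
python3 - <<'E'
from h import *
import pickle
np.set_printoptions(precision=1,suppress=True)
for n,b in dict(side=[(315,385,175,255),(185,297,293,415)],scene=[(218,322,240,292),(408,492,230,322)]).items():
    s=pickle.load(open(n+'.pkl','rb'))
    q=comp(s,b[0],.02,.05); c,sz,a=rect(q); d=np.array([np.cos(np.radians(a)),np.sin(np.radians(a))])
    t=q[:,:2]*1000@d; pr=np.percentile(t,[.3,99.7]); nrm=np.array([-d[1],d[0]]); 
    w=q[:,:2]*1000@nrm; 
    # centreline fit: mid of lateral extents per slice on wood
    xs=[];ys=[]
    for x0 in np.arange(pr[0]+10,pr[0]+140,6):
        m=abs(t-x0)<3
        if m.sum()>15: xs.append(x0); ys.append(np.percentile(w[m],[2,98]).mean())
    k,b0=np.polyfit(xs,ys,1)
    print(n,'rail',c,sz,a,'len',pr[1]-pr[0],'fit yaw',a+np.degrees(np.arctan(k)))
    # ends: wood tail at -90, barrel tip +88
    for tt,nm in ((pr[0]+90,'grip from tail'),(pr[1]-88,'from tip')): print(nm,d*tt+nrm*(k*tt+b0))
    q=comp(s,b[1],.08,.12); c,sz,a=rect(q); print(n,'block',c,sz,a)
    d=np.array([np.cos(np.radians(a)),np.sin(np.radians(a))]); t=q[:,:2]*1000@d
    print(' knuckle axis from near',c+d*(np.percentile(t,.1)+11-c@d),'from far',c+d*(np.percentile(t,99.9)-107-c@d))
    nrm=np.array([-d[1],d[0]]);kq=q[t<np.percentile(t,.1)+16]; w=kq[:,:2]*1000@nrm; wc=c@nrm
    L=w[w<wc];R=w[w>wc]; print(' knuckles lateral rel. centre',np.percentile(L,[2,98])-wc,np.percentile(R,[2,98])-wc)
E
```

```text
side rail [ 447.7 -106.5] [38.5042839050293, 179.91395568847656] 69.60992 len 177.2053468383124 fit yaw 69.48622656732284
grip from tail [ 448.  -104.7]
from tip [ 447.7 -105.5]
side block [543.8 186.5] [111.93696594238281, 118.82148742675781] 76.610954
 knuckle axis from near [532.9 140.5] from far [532.7 139.7]
 knuckles lateral rel. centre [-32.1 -12.6] [12.9 32.1]
scene rail [ 447.7 -105.9] [39.88693618774414, 178.32025146484375] 69.883766 len 177.00828730361766 fit yaw 69.45810059477049
grip from tail [ 449.3 -105.1]
from tip [ 448.9 -106. ]
scene block [544.7 185.7] [112.88987731933594, 118.23563385009766] 77.33807
 knuckle axis from near [534.3 139.2] from far [534.2 138.8]
 knuckles lateral rel. centre [-32.5 -12.1] [13.4 33.4]
```

```bash
python3 -m handwheel '[[[-4,-2.4,0],-5],[[-8,-4.8,-1],-10],[[-11.5,-7,-2],-15],[[-15,-9,-4],-20],[[-17,-10.2,-6],-20.5],[[-17.6,-10.5,-7],-20.5],[[-17.6,-10.5,-7],-20.5],[[-17.6,-10.5,-7],-20.5]]' 6.5 60
python3 - <<'E'
from h import *
import pickle
s=snap('wrist'); pickle.dump(s,open('w1.pkl','wb')); save(s,'w1.png'); print(s['st']['tcp_pos'],s['st']['tcp_rot'])
s2=pickle.load(open('side.pkl','rb')); u,v,P=cloud(s2)
m=(P[:,2]>.015)&(P[:,2]<.06)&(u>255)&(u<395)&(v>115)&(v<260); q=P[m,:2]*1000-[448.4,-105.3]
a=np.radians(69.5); x=q@[np.cos(a),np.sin(a)]; y=q@[-np.sin(a),np.cos(a)]
k=(abs(x)<22)&(abs(y)>21); print('near fingers y:',np.percentile(y[k],[0,5,50,100]) if k.any() else None)
E
```

```text
time: 0.82
tcp_pos: [0.4491, -0.105, 0.1412]
tcp_rot: [-0.0, 0.822, 0.57, -0.0]
wrist_force: [0.6, 0.4, 0.6]
opening: 0.0651
finger_force: 0.0
[ 0.4490615  -0.10496811  0.14120063] [-1.61183570e-04  8.21769029e-01  5.69820699e-01 -9.23213799e-05]
near fingers y: [-141.81835767 -136.37412673 -112.52971259  -98.97497893]
```

View pics/w1.png

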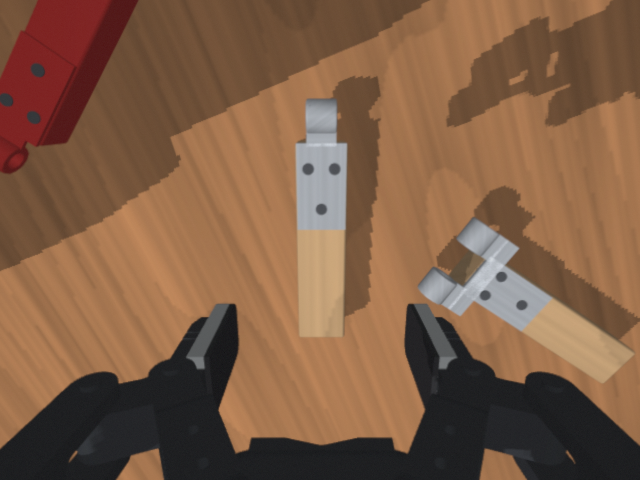

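Wrist view: the rail stands upright at u≈321, midway between the fingers (225 and 415), with its knuckle at (321,117). The fork rail is well clear on the right. I'm going down to grasp.

```bash
python3 -m handwheel '[[[0,0,-3],0],[[0,0,-6],0],[[0,0,-9],0],[[0,0,-11.5],0],[[0,0,-13],0],[[0,0,-13.7],0],[[0,0,-13.7],0],[[0,0,-13.7],0]]'
python3 -m handwheel '[[[0,0,0],0],[[0,0,0],0],[[0,0,0],0],[[0,0,0],0],[[0,0,0],0],[[0,0,0],0],[[0,0,0],0],[[0,0,0],0]]' 2.5 60
```

```text
time: 1.53
tcp_pos: [0.45, -0.1047, 0.0047]
tcp_rot: [0.0, 0.821, 0.57, 0.0]
wrist_force: [-0.1, -0.4, 0.2]
opening: 0.0654
finger_force: 0.0
time: 2.2
tcp_pos: [0.4498, -0.105, 0.0054]
tcp_rot: [0.001, 0.822, 0.57, 0.001]
wrist_force: [-4.2, 1.8, 16.9]
opening: 0.0337
finger_force: 57.9
```

```bash
python3 -m handwheel '[[[0,0,0.5],0],[[0,0,1.5],0],[[0,0,3.5],0],[[0,0,6],0],[[0,0,9],0],[[0,0,11],0],[[0,0,11],0],[[0,0,11],0]]' - 80
python3 - <<'E'
from h import *
import pickle
for n in ['wrist','side']:
    s=snap(n); pickle.dump(s,open(n+'2.pkl','wb')); save(s,n+'2.png')
st=s['st'];print(st['tcp_pos'],st['tcp_rot'],st['wrist_force'],st['opening'])
E
```

```text
time: 2.87
tcp_pos: [0.4496, -0.1051, 0.1155]
tcp_rot: [0.001, 0.822, 0.57, 0.001]
wrist_force: [-1.2, 0.3, -2.9]
opening: 0.0323
finger_force: 79.9
[ 0.44892989 -0.10495156  0.1144186 ] [2.45075138e-04 8.21633284e-01 5.70016312e-01 3.01909339e-04] [-0.02377431  0.06265786 -1.96586737] 0.03222987206243738
```

View pics/wrist2.png

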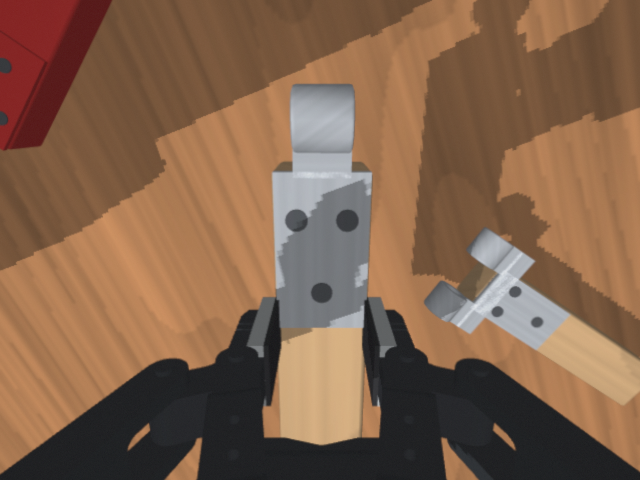

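Wrist view: the rail is held straight, knuckle at (323,118), leaf edges at u≈275–370. Next I'll measure the tilt and knuckle position.

```bash
python3 - <<'E'
from h import *
import pickle
np.set_printoptions(precision=2,suppress=True)
s=pickle.load(open('wrist2.pkl','rb')); st=s['st']
a=np.radians(69.5); X=np.array([np.cos(a),np.sin(a),0]); Y=np.array([-np.sin(a),np.cos(a),0]); Z=np.array([0,0,1.])
def loc(u0,u1,v0,v1):
    v,u=np.mgrid[v0:v1,u0:u1]; P=bydepth(s,u.ravel(),v.ravel())-st['tcp_pos']; return 1000*np.stack([P@X,P@Y,P@Z],-1)
q=loc(282,364,180,320); C=np.c_[q[:,:2],np.ones(len(q))]; k,*_=np.linalg.lstsq(C,q[:,2],rcond=None); print('leaf dz/dx deg',np.degrees(k[:2]),'z at tcp',k[2],'resid',np.std(q[:,2]-C@k))
# edges by depth mask
H=np.zeros((480,640)); u,v,P=cloud(s); H[v,u]=P[:,2]-st['tcp_pos'][2]
M=(H>-.02); rows=[(r,np.nonzero(M[r,260:390])[0][[0,-1]]+260) for r in list(range(95,150,8))+list(range(185,290,15))]
for r,(l,rr) in rows:
    z=st['tcp_pos'][2]+(k[2]/1000 if r>160 else k[2]/1000-.0015+.77*0); p=1000*(onplane(s,[l-.5,rr+.5],[r,r],z)-st['tcp_pos']); print(r,l,rr,'x',p[:,:]@X,'lat mid',(p@Y).mean(),'w',abs(np.diff(p@Y)))
q=loc(300,348,80,158); q=q[q[:,2]>-30]
f=lambda p:np.hypot(q[:,0]-p[0],q[:,2]-p[1])-11
from scipy.optimize import least_squares
r=least_squares(f,[85,k[2]],loss='soft_l1',f_scale=.5); print('knuckle x,z rel tcp',r.x,'cost',r.cost/len(q), q[:,0].min(),q[:,0].max(),q[:,2].max())
E
```

```text
leaf dz/dx deg [6.21 0.29] z at tcp 24.420108028255605 resid 8.403455436208596
95 291 354 x [84.48 84.5 ] lat mid -0.5923894325593944 w [21.23]
103 290 354 x [81.99 82.01] lat mid -0.43097481714802655 w [21.69]
111 290 354 x [79.47 79.49] lat mid -0.4353206541081249 w [21.82]
119 290 354 x [76.91 76.93] lat mid -0.43971602069413684 w [21.96]
127 291 354 x [74.32 74.34] lat mid -0.613978052317985 w [21.75]
135 291 377 x [71.7  71.72] lat mid -4.5517972536509 w [29.75]
143 292 353 x [69.05 69.07] lat mid -0.6249895180285181 w [21.34]
185 272 372 x [54.8  54.82] lat mid -0.47393903894444556 w [35.52]
200 272 371 x [49.45 49.46] lat mid -0.3052128200993742 w [35.59]
215 273 370 x [43.96 43.97] lat mid -0.31221447793321566 w [35.29]
230 274 370 x [38.34 38.35] lat mid -0.5016144151052124 w [35.36]
245 274 369 x [32.58 32.59] lat mid -0.3269759411541724 w [35.42]
260 275 368 x [26.69 26.69] lat mid -0.3344785337045906 w [35.1]
275 275 368 x [20.65 20.64] lat mid -0.34243099400677224 w [35.53]
knuckle x,z rel tcp [76.72 25.62] cost 0.5226957646783407 64.58967127477028 87.73044096854393 162.66521505121787
```

```bash
python3 -m handwheel '[[[0.8,1.8,0],2],[[2,4.5,0],4],[[3.3,7.2,0],6],[[4.5,9.8,-0.5],7.5],[[5.3,11.5,-0.9],7.5],[[5.6,12.1,-0.9],7.5],[[5.6,12.1,-0.9],7.5],[[5.6,12.1,-0.9],7.5]]'
cat > m.py <<'E'
from h import *
import pickle,sys
np.set_printoptions(precision=2,suppress=True)
s=snap('wrist'); tag=sys.argv[1]; save(s,'w'+tag+'.png'); pickle.dump(s,open('w'+tag+'.pkl','wb')); st=s['st']
s2=snap('side'); save(s2,'s'+tag+'.png'); pickle.dump(s2,open('s'+tag+'.pkl','wb'))
w,x,y,z=st['tcp_rot']; yaw=2*np.arctan2(y,x); X=np.array([np.cos(yaw),np.sin(yaw),0]);Y=np.array([-X[1],X[0],0])
u,v,P=cloud(s); q=1000*(P-st['tcp_pos']); q=np.c_[q@X,q@Y,q[:,2]]
m=(q[:,0]>15)&(q[:,0]<57)&(abs(q[:,1])<15)&(q[:,2]>10)&(q[:,2]<40); l=q[m]
for _ in range(4):
    C=np.c_[l[:,:2],np.ones(len(l))]; k=np.linalg.lstsq(C,l[:,2],rcond=None)[0]; r=l[:,2]-C@k; l=l[abs(r)<2.5*np.std(r)+.1]
print('tcp',st['tcp_pos']*1000,'yaw',np.degrees(yaw),'rot',st['tcp_rot'],'F',st['wrist_force'],'op',st['opening'])
print('leaf pitch,roll deg',np.degrees(k[:2]),'z@40',k[0]*40+k[2],'std',r.std())
E
python3 m.py 3
```

```text
time: 3.63
tcp_pos: [0.5043, 0.0153, 0.1044]
tcp_rot: [-0.0, 0.783, 0.622, -0.001]
wrist_force: [-0.1, -0.3, -1.3]
opening: 0.0323
finger_force: 79.9
tcp [504.3   15.32 104.36] yaw 76.98484907958832 rot [-0.    0.78  0.62 -0.  ] F [-0.08 -0.34 -1.27] op 0.03229289223881389
leaf pitch,roll deg [0.24 0.19] z@40 27.26080398036675 std 0.6135544795972099
```

```bash
python3 -c "
import cv2
a=cv2.imread('pics/w3.png');b=cv2.imread('pics/s3.png')[220:420,150:410]
a=cv2.resize(a,(400,300));b=cv2.resize(b,(400,308))[:300]
cv2.imwrite('pics/c3.png',cv2.hconcat([a,b]))"
```

```text
(no output)
```

View pics/c3.png

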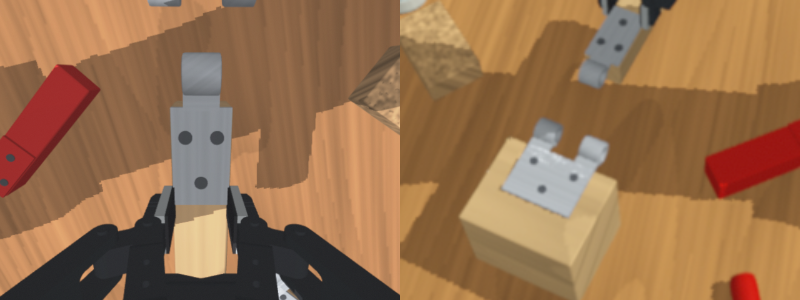

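Crop (side by side): in the wrist view the rail's knuckle (202,73) sits centred between the jamb knuckles (165 and 239, top edge). The side view shows the rail above and short of the block. I'll lower it and come closer.

```bash
python3 -m handwheel '[[[0,0,-1.5],0],[[0,0,-3],0],[[0.1,0.4,-3.9],0],[[0.3,1.4,-3.9],0],[[0.5,2.2,-3.9],0],[[0.55,2.4,-3.9],0],[[0.55,2.4,-3.9],0],[[0.55,2.4,-3.9],0]]'
python3 m.py 4
cat > j.py <<'E'
from h import *
import pickle,sys
np.set_printoptions(precision=2,suppress=True)
s=pickle.load(open('w%s.pkl'%sys.argv[1],'rb')); st=s['st']; w,x,y,z=st['tcp_rot']; yaw=2*np.arctan2(y,x); X=np.array([np.cos(yaw),np.sin(yaw),0]);Y=np.array([-X[1],X[0],0])
u,v,P=cloud(s); q=1000*(P-st['tcp_pos']); q=np.c_[q@X,q@Y,q[:,2]]
from scipy.optimize import least_squares
def cyl(m,x0):
    p=q[m]; f=lambda a:np.hypot(p[:,0]-a[0],p[:,2]-a[1])-11
    return least_squares(f,[x0,25],loss='soft_l1',f_scale=.5).x, p
top=(q[:,2]>29)&(q[:,2]<42)
G=float(sys.argv[2]); out=[]
for nm,m,x0 in (('rail',top&(abs(q[:,1])<9)&(abs(q[:,0]-77)<9),77),('jR',top&(q[:,1]<-14.5)&(q[:,1]>-32)&(abs(q[:,0]-77-G)<8),77+G),('jL',top&(q[:,1]>14.5)&(q[:,1]<32)&(abs(q[:,0]-77-G)<8),77+G)):
    c,p=cyl(m,x0); print(nm,'x,z',c,'n',len(p),'z95',np.percentile(p[:,2],95) )
    b=(q[:,2]>30)&(q[:,2]<42)&(abs(q[:,0]-c[0])<6)
    out.append(b)
for nm,b,lo,hi in (('rail',out[0],-12.4,12.4),('jR',out[1],-40,-11.5),('jL',out[2],11.5,40)):
    t=q[b&(q[:,1]>lo)&(q[:,1]<hi)][:,1]; print(nm,'lateral extent',np.percentile(t,[1,99]),'mid',np.percentile(t,[1,99]).mean())
E
python3 j.py 4 25
```

```text
time: 4.4
tcp_pos: [0.5108, 0.0402, 0.0666]
tcp_rot: [0.0, 0.782, 0.623, 0.0]
wrist_force: [0.6, 0.5, -2.4]
opening: 0.0322
finger_force: 79.9
tcp [510.79  40.19  66.62] yaw 77.02664082419179 rot [0.   0.78 0.62 0.  ] F [ 0.55  0.55 -2.38] op 0.032163972323082386
leaf pitch,roll deg [0.33 0.05] z@40 27.29708924621735 std 0.6089510038919287
rail x,z [76.77 25.57] n 3485 z95 37.159090692234855
jR x,z [102.23  24.4 ] n 3639 z95 36.138802274288636
jL x,z [102.5  24.4] n 3621 z95 36.15759764078988
rail lateral extent [-10.29   9.21] mid -0.5407167568641169
jR lateral extent [-32.53 -12.98] mid -22.75351261669438
jL lateral extent [13.19 32.48] mid 22.83323043667117
```

View pics/w4.png

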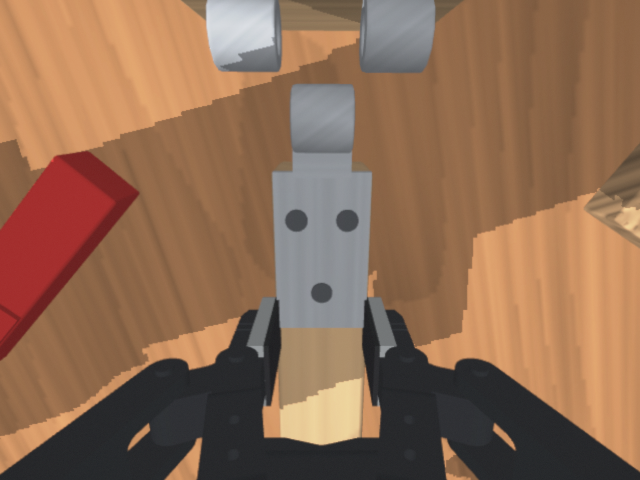

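Wrist view: the rail knuckle (323,118) is just short of the jamb knuckles (245,35) and (397,35). Still to go: 25.6 mm forward, about 0.5 mm to the left and about 0.9 mm down.

```bash
python3 -m handwheel '[[[-0.05,0.01,-0.09],0],[[-0.05,0.01,-0.09],0],[[0.06,0.5,-0.09],0],[[0.2,1.1,-0.09],0],[[0.34,1.7,-0.09],0],[[0.45,2.2,-0.09],0],[[0.52,2.51,-0.09],0],[[0.52,2.51,-0.09],0]]'
python3 -m handwheel '[[[0,0,0],0],[[0,0,0],0],[[0,0,0],0]]'
python3 m.py 5; python3 j.py 5 0
python3 - <<'E'
import cv2
a=cv2.imread('pics/w5.png')[60:360,160:480];b=cv2.imread('pics/s5.png')[240:420,170:360]
cv2.imwrite('pics/c5.png',cv2.hconcat([cv2.resize(a,(400,375)),cv2.resize(b,(400,375))]))
E
```

```text
time: 5.17
tcp_pos: [0.5158, 0.0662, 0.0651]
tcp_rot: [-0.0, 0.782, 0.623, 0.0]
wrist_force: [0.0, -0.1, -2.3]
opening: 0.032
finger_force: 79.9
time: 5.42
tcp_pos: [0.5156, 0.0648, 0.0651]
tcp_rot: [-0.0, 0.783, 0.622, -0.0]
wrist_force: [0.9, 0.0, -2.3]
opening: 0.0321
finger_force: 79.9
tcp [515.58  64.8   65.12] yaw 76.97823622843752 rot [-0.    0.78  0.62 -0.  ] F [ 0.93  0.05 -2.26] op 0.032063993715562726
leaf pitch,roll deg [0.31 0.15] z@40 27.28324777371594 std 0.6248017295848485
rail x,z [76.78 25.54] n 3491 z95 37.19089909694216
jR x,z [77.22 25.85] n 3086 z95 37.55784592953962
jL x,z [77.39 25.83] n 3048 z95 37.52823094997581
rail lateral extent [-10.28  12.25] mid 0.9861568330232178
jR lateral extent [-33.2  -13.79] mid -23.49453711083875
jL lateral extent [12.16 31.8 ] mid 21.981258216005756
```

View pics/c5.png

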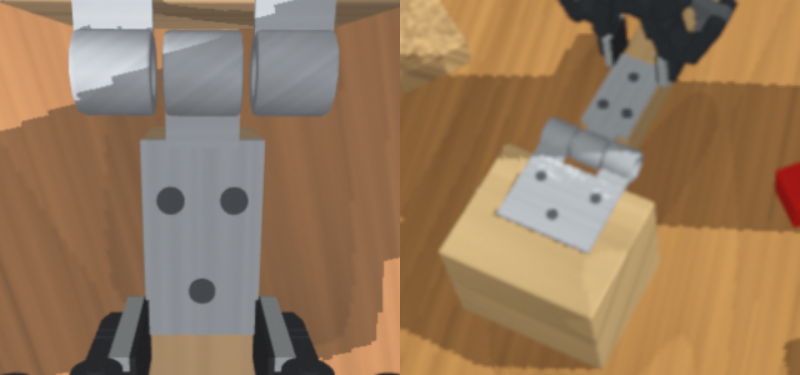

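The rail's knuckle sits between the jamb's with equal gaps (crop columns 155–163 and 243–251), barrels in line in both views. One last nudge of 0.5 mm forward and 0.5 mm up, then let it settle.

```bash
python3 -m handwheel '[[[0.01,0.04,0.05],0],[[0.01,0.04,0.05],0],[[0.01,0.04,0.05],0],[[0.01,0.04,0.05],0],[[0.01,0.04,0.05],0],[[0.01,0.04,0.05],0],[[0.01,0.04,0.05],0],[[0.01,0.04,0.05],0]]'
python3 m.py 6; python3 j.py 6 0
```

```text
time: 6.18
tcp_pos: [0.5158, 0.0655, 0.0657]
tcp_rot: [-0.0, 0.783, 0.623, -0.0]
wrist_force: [-0.5, 0.7, -2.3]
opening: 0.0322
finger_force: 79.9
tcp [515.78  65.5   65.66] yaw 76.9996831658025 rot [-0.    0.78  0.62 -0.  ] F [-0.48  0.68 -2.27] op 0.03221031244091252
leaf pitch,roll deg [0.31 0.06] z@40 27.30099504357221 std 0.6123313292234888
rail x,z [76.79 25.55] n 3480 z95 37.14458690014411
jR x,z [76.41 25.34] n 3071 z95 37.05011231830936
jL x,z [76.61 25.33] n 3020 z95 37.009233463224966
rail lateral extent [-10.29  12.24] mid 0.9769320880617416
jR lateral extent [-33.22 -13.86] mid -23.53926506716309
jL lateral extent [12.14 31.79] mid 21.96433555770093
```

```bash
python3 -c "
from cell import env
print(env.hand_in())"
```

```text
the job is handed in; nothing more can be done
None
```

The one-knuckle rail is held level and steady between the jamb's knuckles, its hole within about 0.3 mm of theirs and no sign of contact with the block; the job was handed in at about 6 s, with no verdict returned.

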